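Free the trivet from its wind clip

ROBOT

A 6-joint arm with a two-finger parallel gripper is mounted at the origin on the work surface. World frame = base frame: x ahead of the robot, y to its left, z up, the work surface at z = 0. Lengths are in m, angles in rad, forces in N, time in s.
With the tool pointing down it reaches from about 0.275 to 0.85 m from the base axis. Payload 5.2 kg.
Tool frame: the origin (TCP) lies between the finger pads; the fingertips stand 17 mm ahead of it and the grasp point (between the pads) lies 2 mm behind it (tips_ahead is the distance from the TCP to the fingertips, in m); z points along the fingers, y is the line along which they close (so a half turn about z gives the same grasp; the last joint's range is limited). The gripper opens to 85 mm and grips with 20 to 120 N. Pads are 22 mm wide; open, the fingers measure 114 mm over their backs; the gripper's body (76 mm by 85 mm) begins 54 mm behind the grasp point. The pads swing forward as they close: fully open they stand 13 mm farther back than shut.
Start: joints at [-1.343, 0.259, 1.535, -0, 1.348, -0.203], TCP at [0.23, -0.5, 0.248] pointing down, gripper open.
Joint ranges: [-3.14, 3.14], [-0.91, 2.08], [0.19, 2.58], [-1.22, 4.36], [0.22, 2.71], [-3.12, 3.12]. Speed limits (rad/s): [2.57, 2.57, 3.14, 3.14, 3.14, 3.14].

INTERFACE

Orientations are given as a 3x3 rotation matrix whose columns are the frame's x, y, z axes.
In Python, from bench import reach, line_to, movej, release, clamp, wait, ik, sense, read_camera, PlanningError, sign_off, tips_ahead gives the robot as it stands. The module is installed in compiled form; this text tells all that it offers. Calls block until the motion is done:
- reach(position, orientation): joint-space move of the TCP to a pose.
- line_to(position, rotation=None, velocity=0.15): straight line of the TCP; rotation=None keeps the orientation; velocity is the mean speed in m/s.
- movej(angles): joint-space move.
- release() and clamp(): open the fingers fully, or close them until they stop; the grip force is fixed at half the most.
- wait(seconds).
- ik(position, orientation): joint angles nearest the present ones, or None.
- sense(): the state.
- read_camera(name): name is "scene" or "top"; returns a dict with "pixels" (384x512x3 uint8, blue, green, red), "range_z" (384x512 float32, m along the optical axis (not along the pixel's ray), 0 where there is no reading), "K" (3x3 intrinsics, pixels), "rvec" (rotation vector, rad) and "tvec" (3), from world to camera coordinates, as OpenCV has them. Camera axes: x right, y down, z forward; pixel columns grow to the right and rows downward; lengths in m; the calibration is good to about 2 mm. A picture is of the moment at which its call begins.
A pose or a line that the arm cannot do raises PlanningError and nothing moves.
- sign_off(): hands the job in; it is judged then, once.
The state is a dict: "t": time; "joint_pos": joint angles; "joint_velocities": joint speeds; "effort": joint torques, N m; "tcp_pos": TCP position; "orientation": TCP orientation; "ft_force": force on the tool from outside, world axes, zero at the start; "wrist_torque": the same for the moment, N m; "opening": finger opening in m; "finger_force": force on a finger pad.
Only numpy, scipy, OpenCV 4.12 (cv2) and the standard library are available. Lean on these libraries where they do the work, as an engineer would, in place of code of your own. Each camera call takes 0.05 s, during which the arm holds its last target. There are 200 camera calls.

TASK

The H-shaped aluminium trivet is held down on its bamboo board by a sprung clamp arm, against the wind. Lift that clamp arm up and back until it stays open by itself, then take the trivet out and set it down gently, flat and in the middle of the round cork mat, leaving the clamp open.

Things in the scene. Friction and masses are not known exactly. Their poses are not given: they have to be found in the camera images.
- clamp (a joint): Hinge of the steel clamp arm over the trivet, rad: 0 closed, grows as its tip is lifted up and back; stop at 1.75, just past upright. A spring pulls it shut below 1.0 (5 to 8 N at the grip when closed, fading to 0 at 1.0) and pulls it open above 1.0, to its stop, where it stays. An identical clip holding a round bamboo coaster has no part in the job.
- clamp_grip (a point): Middle of the cross-bar at that arm's tip: steel, 16 mm thick, 30 mm long along y, 67 mm above the table, on a post 16 mm above the 18 mm wide arm. Pinched end to end from above it can turn in the fingers as the arm swings. Axes move with the arm: x towards the hinge, y level along hinge axis, z up when closed. Hinge axis: 75 mm along +x, 22 mm along -z. Opening turns the arm about +y.
- trivet: H-shaped aluminium trivet, 116 x 120 x 14 mm, 0.22 kg: two rails 16 x 120 mm along y at x = +-50 mm, joined by a middle bar along x, 84 long and 24 mm wide, all 14 mm high. Origin: centre of the underside. Lies on a fixed 12 mm thick bamboo board, +x rail under the clamp's foot. Can be gripped across the middle bar between the rails; the open arm stands over 75 mm from its centre.
- mat: Round cork mat, 180 mm across and 5 mm thick, fixed flat on the table with nothing on it; origin at the centre of its underside. The trivet may lie any way round on it.
Things that resemble listed ones, but are neither listed nor needed, are in the scene too. Of the things that look like the trivet, the smaller one is meant. Leave any white or yellow look-alike of the mat alone.

How it is judged:
On the way, in this order (a step that is already met when the one before it is completed fails the run):
1. the clamp arm is lifted past its hold-open point (joint above 1.3) while the trivet still lies on its board (moved less than 20 mm) (value of joint clamp above 1.3 rad and distance of trivet from where it was at the start of the episode below 0.02 m), for 0.2 s.
2. the trivet is lifted clear of the board (its underside above 45 mm) with the clamp open (height (world z) of trivet above 0.045 m and value of joint clamp above 1.2 rad), for 0.1 s.
3. the trivet is brought down onto the mat in the fingers, not dropped: within 20 mm of the middle, its underside less than 15 mm above the mat, still held (horizontal distance between trivet and mat below 0.02 m and z of trivet in the frame of mat below 0.02 m and contact force between the fingers and trivet above 0.5 N), for 0.05 s.
At the end, for the whole second after the job is handed in: The trivet lies flat (tilt below 0.1 rad, underside within 5 mm of the mat's top) and at rest on the cork mat, its centre within 20 mm of the mat's centre, any way round, and its clamp arm stands open by itself (joint above 1.3) (horizontal distance between trivet and mat below 0.02 m and z of trivet in the frame of mat between 0 and 0.01 m and angle between trivet's own z axis and vertical below 0.1 rad and linear speed of trivet below 0.02 m/s and value of joint clamp above 1.3 rad); the robot touches nothing.
It also fails if it takes over 56 s, if anything falls off the work surface, if the arm or the gripper's body presses on something with over 40 N, if the wrist force passes 120 N, or if a joint passes its speed limit or range.

## Working session

There is one attempt and no reset: what is moved stays moved. The work goes in short steps, each a Python script; the robot and the scene stay as the last script left them, time stands still between calls to the robot, and variables do not carry over. Pictures are saved under pics/ and viewed, at most 10 in all, crops included, and the job is handed in when it is done.

```bash
mkdir -p pics
cat > h.py <<'E'
import numpy as np, cv2
from bench import *
def grab(n):
    c=read_camera(n); R=cv2.Rodrigues(np.array(c["rvec"],float))[0]; t=np.array(c["tvec"],float).ravel()
    return c["pixels"],c["range_z"],np.array(c["K"]),R,t
def world(rz,K,R,t):
    v,u=np.mgrid[:rz.shape[0],:rz.shape[1]]
    P=np.stack([(u-K[0,2])/K[0,0]*rz,(v-K[1,2])/K[1,1]*rz,rz],-1)
    W=(P-t)@R; W[rz==0]=np.nan; return W
def ray(u,v,z,K,R,t):
    d=R.T@np.array([(u-K[0,2])/K[0,0],(v-K[1,2])/K[1,1],1]); o=-R.T@t
    return o+d*(z-o[2])/d[2]
E
python3 - <<'E'
from h import *
for n in("top","scene"):
    im,rz,K,R,t=grab(n); np.savez(f"{n}0.npz",im=im,rz=rz,K=K,R=R,t=t)
    cv2.imwrite(f"pics/{n}0.png",cv2.resize(im,(800,600),interpolation=cv2.INTER_CUBIC)); print(n,K[0,0],-R.T@t)
E
```

```text
top 435.27415670532787 [ 0.13603418 -0.08124479  1.50164342]
scene 435.7563623770296 [ 1.13739299 -0.51625158  1.20166718]
```

View pics/top0.png

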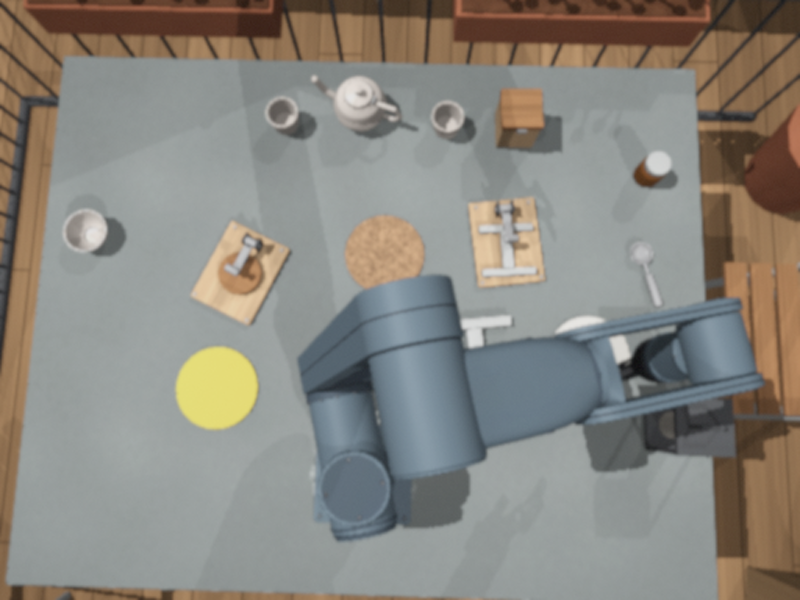

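View pics/scene0.png

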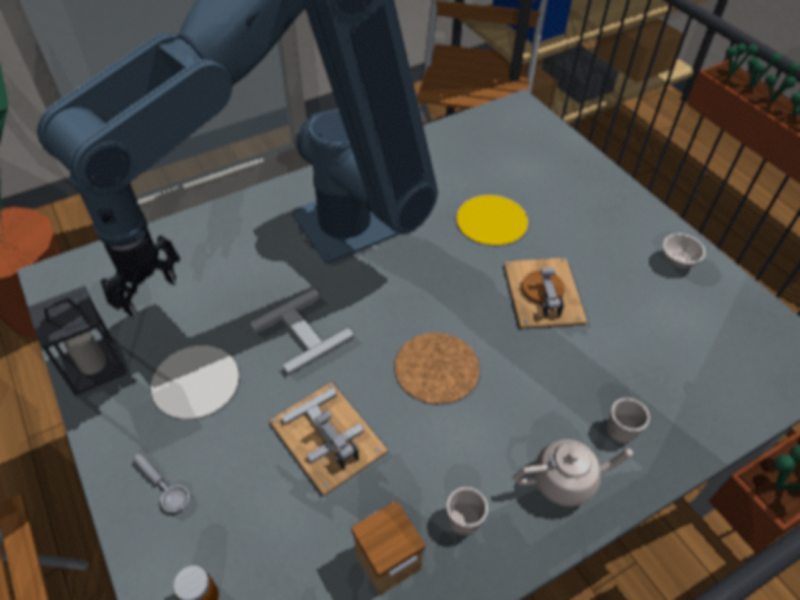

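The top view (800x600) shows:
- **Trivet on the board with the clamp:** (507,242). The larger H look-alike lies loose at (490,340).
- **Mats:** cork mat at (385,253), yellow look-alike at (217,388), white look-alike at (585,330).
- **Clips:** the coaster clip is at (240,262), and the wanted clip at (507,225).

I choose the H on the board, its clip and the cork mat, then check them in a crop.

Run:
```python
from h import *
A=[]
for n,(x0,x1,y0,y1) in {"top":(295,355,120,190),"scene":(165,255,240,320)}.items():
    d=np.load(n+"0.npz"); im,rz,K,R,t=[d[k] for k in("im","rz","K","R","t")]; W=world(rz,K,R,t)
    A.append(cv2.resize(im[y0:y1,x0:x1],(400,460),interpolation=cv2.INTER_CUBIC))
    hsv=cv2.cvtColor(im,cv2.COLOR_BGR2HSV)
    print(n,"table z",np.nanmedian(W[...,2]))
    # cork mat
    m=((hsv[...,0]<20)&(hsv[...,1]>70)&(W[...,2]<.02)&(np.abs(W[...,0]-.5)<.4)&(np.abs(W[...,1])<.15)).astype(np.uint8)
    m=cv2.morphologyEx(m,cv2.MORPH_OPEN,np.ones((3,3)))
    for c in cv2.findContours(m,0,2)[0]:
        if cv2.contourArea(c)<300: continue
        p=np.array([ray(u,v,.005,K,R,t)[:2] for u,v in c[:,0]]); print("mat",cv2.minEnclosingCircle(p.astype(np.float32)))
    # board region
    s=np.zeros(rz.shape,bool); s[y0:y1,x0:x1]=1
    g=s&(hsv[...,1]<60)&(W[...,2]>.02)
    P=W[g]; print("grey z hist",np.histogram(P[:,2],[.02,.023,.029,.035,.045,.055,.063,.07,.08]))
    for a,b in((.021,.031),(.036,.05),(.055,.075)):
        q=P[(P[:,2]>a)&(P[:,2]<b)]; 
        if len(q): print(a,b,len(q),q.mean(0),q.min(0),q.max(0))
    w=s&(hsv[...,1]>75)&(W[...,2]>.006)&(W[...,2]<.02)
    p=W[w][:,:2].astype(np.float32); print("board",cv2.minAreaRect(p))
    q=P[(P[:,2]>.02)&(P[:,2]<.031)][:,:2].astype(np.float32); print("trivet rect",cv2.minAreaRect(q))
cv2.imwrite("pics/crop.png",np.hstack(A))
```

```text
top table z -0.0007061545506204383
mat ((0.4837549328804016, -0.03158443793654442), 0.08763326704502106)
grey z hist (array([ 95, 242,  55,  15, 114,  29,   8,  32]), array([0.02 , 0.023, 0.029, 0.035, 0.045, 0.055, 0.063, 0.07 , 0.08 ]))
0.021 0.031 349 [ 0.491236   -0.30384362  0.02553756] [ 0.43531643 -0.36659997  0.02101535] [ 0.58157039 -0.24099999  0.03087546]
0.036 0.05 58 [ 0.55994415 -0.29879673  0.04643918] [ 0.50607302 -0.31750427  0.03614566] [ 0.60099847 -0.27596596  0.04998439]
0.055 0.075 60 [ 0.54016752 -0.30082005  0.06498788] [ 0.50341151 -0.320555    0.05501466] [ 0.5995815  -0.27719499  0.07478566]
board ((0.5166898369789124, -0.3115965723991394), (0.18410983681678772, 0.12260504066944122), 5.291854381561279)
trivet rect ((0.5111858248710632, -0.30347180366516113), (0.14416353404521942, 0.11924304068088531), 4.304306507110596)
scene table z 0.001937820390756623
mat ((0.4847947955131531, -0.031902071088552475), 0.09049800038337708)
grey z hist (array([ 48, 315, 132,   8, 149,  74,   5,  47]), array([0.02 , 0.023, 0.029, 0.035, 0.045, 0.055, 0.063, 0.07 , 0.08 ]))
0.021 0.031 438 [ 0.4946247  -0.30645381  0.02701344] [ 0.43331002 -0.36852453  0.02103645] [ 0.60005313 -0.24084405  0.03099066]
0.036 0.05 40 [ 0.57253483 -0.30397325  0.04681557] [ 0.51805893 -0.3177664   0.0363478 ] [ 0.60094567 -0.28014822  0.04994977]
0.055 0.075 102 [ 0.55211675 -0.30136453  0.06112995] [ 0.50338807 -0.32155583  0.05501359] [ 0.60073121 -0.27881085  0.07497373]
board ((0.511563777923584, -0.24721311032772064), (0.19660626351833344, 0.2704814076423645), 6.631758689880371)
trivet rect ((0.517771303653717, -0.3030676245689392), (0.16277670860290527, 0.12115484476089478), 4.001796245574951)
```

View pics/crop.png

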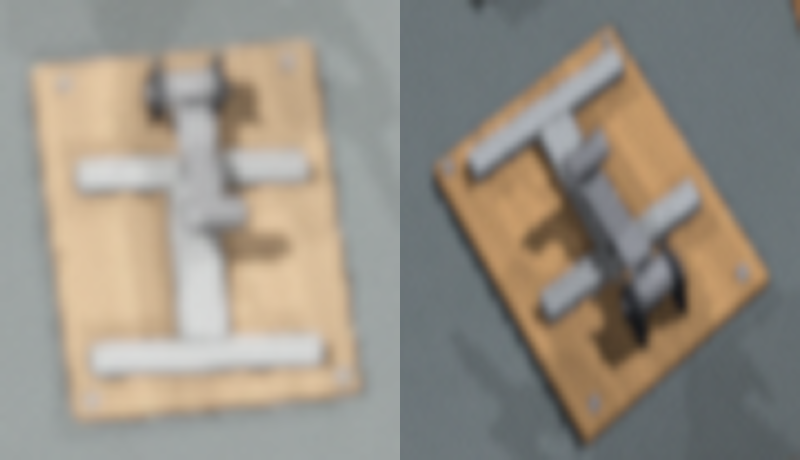

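The crop confirms an H trivet clamped on its board. The near rail is at crop (207,355), the far rail at (193,170), the T-bar at (218,212), and the hinge at the far end at (190,85). In the scene half the T-bar is at (585,157).

Run:
```python
from h import *
Q=[]
for n,(x0,x1,y0,y1) in {"top":(295,355,120,190),"scene":(165,255,240,320)}.items():
    d=np.load(n+"0.npz"); im,rz,K,R,t=[d[k] for k in("im","rz","K","R","t")]; W=world(rz,K,R,t)
    fx,fy=(x1-x0)/400,(y1-y0)/460
    f=lambda u,v,z: ray(x0+(u+.5)*fx-.5,y0+(v+.5)*fy-.5,z,K,R,t).round(4)
    if n=="top":
        print("near",f(207,355,.026),"ends",f(93,359,.026),f(323,350,.026)); print("far",f(193,170,.026),"ends",f(77,174,.026),f(309,166,.026)); print("bar",f(218,211,.075))
        print("midbar edges y at near",f(178,330,.026),f(229,330,.026))
    else:
        print("near",f(470-0,165,.026),f(617,62,.026)); print("bar top",f(147+438,150,.075) if 0 else f(185,150,.075))
    hsv=cv2.cvtColor(im,cv2.COLOR_BGR2HSV)
    s=np.zeros(rz.shape,bool); s[y0:y1,x0:x1]=1
    P=W[s&(hsv[...,1]<60)]; P=P[(P[:,0]<.55)&(P[:,0]>.49)&(P[:,2]>.062)]
    print("bar depth",len(P),P.mean(0),np.percentile(P,[3,97],axis=0),cv2.minAreaRect(P[:,:2].astype(np.float32)))
    w=s&(W[...,2]>.006)&(W[...,2]<.04)&(W[...,0]>.4)
    c=max(cv2.findContours(w.astype(np.uint8),0,2)[0],key=cv2.contourArea)[:,0]
    print("board",cv2.minAreaRect(np.array([ray(u,v,.012,K,R,t)[:2] for u,v in c],np.float32)))
```

```text
near [ 0.4457 -0.3092  0.026 ] ends [ 0.442  -0.2502  0.026 ] [ 0.4499 -0.3692  0.026 ]
far [ 0.5457 -0.3017  0.026 ] ends [ 0.542  -0.2411  0.026 ] [ 0.5494 -0.3623  0.026 ]
bar [ 0.5108 -0.307   0.075 ]
midbar edges y at near [ 0.4587 -0.2941  0.026 ] [ 0.4594 -0.3205  0.026 ]
bar depth 42 [ 0.51051625 -0.30568418  0.07258538] [[ 0.50370528 -0.3201351   0.06693235]
 [ 0.51722184 -0.29271417  0.07751102]] ((0.510729193687439, -0.3059868812561035), (0.014077641069889069, 0.029898319393396378), 2.942645788192749)
board ((0.5184898972511292, -0.30366042256355286), (0.19715186953544617, 0.15761497616767883), 8.379515647888184)
near [ 0.5886 -0.1305  0.026 ] [ 0.5857 -0.0064  0.026 ]
bar top [ 0.51   -0.3061  0.075 ]
bar depth 55 [ 0.51269587 -0.30735238  0.07467168] [[ 0.50423283 -0.32133267  0.06778498]
 [ 0.51906754 -0.29295315  0.08010147]] ((0.5109419226646423, -0.3062722682952881), (0.016154034063220024, 0.030166245996952057), 8.469051361083984)
board ((0.516120433807373, -0.3037385940551758), (0.2048823982477188, 0.16357740759849548), 8.791903495788574)
```

Positions:
- **Trivet:** centre (0.4957, -0.3054), yaw about 0.069. The rail spacing comes out at 100 mm, as given.
- **Grip bar:** (0.5107, -0.3062), measuring 14-16 x 30 mm with its top at about 75 mm, which matches the description.
- **Mat:** centre (0.4845, -0.0317), radius 88-90 mm.

Now I grip the bar.

```bash
cat >> h.py <<'E'
PSI=.069
G=np.array([.5107,-.3062,.067]); T=np.array([.4957,-.3054,.012]); M=np.array([.4845,-.0317,0])
def Rot(yaw): # tool down, closing line (tool y) at direction yaw
    y=np.array([np.cos(yaw),np.sin(yaw),0]); z=np.array([0,0,-1.]); return np.column_stack([np.cross(y,z),y,z])
def best(p,yaw):
    q=np.array(sense()["joint_pos"]); c=[(np.abs(np.array(j)-q).max(),k) for k in(0,1) if (j:=ik(p,Rot(yaw+k*np.pi))) is not None]
    return Rot(yaw+min(c)[1]*np.pi)
def st(): s=sense(); print(round(s["t"],2),np.round(s["tcp_pos"],4),"open",round(float(s["opening"]),4),"F",np.round(s["ft_force"],1),"ff",s["finger_force"])
E
python3 - <<'E'
from h import *
p=G+[0,0,.13-.002]; O=best(p,PSI+np.pi/2)
reach(p,O); st()
line_to(G-[0,0,.002],velocity=.12); st(); clamp(); st()
im=grab("scene")[0]; cv2.imwrite("pics/g1.png",cv2.resize(im[210:340,130:290],(640,520),interpolation=cv2.INTER_CUBIC))
E
```

```text
1.4 [ 0.5103 -0.307   0.1951] open 0.0853 F [ 1.3  0.  -0.5] ff 0.0
2.63 [ 0.5112 -0.3067  0.0658] open 0.0853 F [ 0.8 -0.6 -0.2] ff 0.0
3.2 [ 0.5107 -0.3053  0.0656] open 0.0285 F [-1.2  4.2  5.1] ff 58.83648455142975
```

View pics/g1.png

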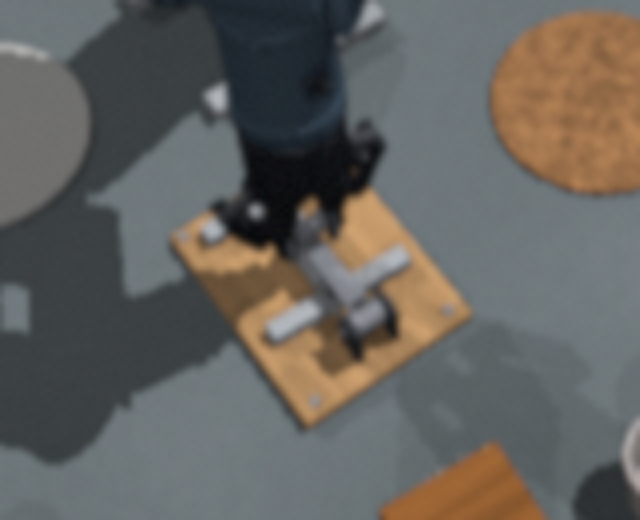

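The picture shows the fingers closed on the T-bar at about (310,230). The opening is about 29 mm, so the bar is held end to end. Next I swing it open along the arc.

Run:
```python
from h import *
ex=np.array([np.cos(PSI),np.sin(PSI),0]); H=G+.075*ex+[0,0,-.022]
for th in np.arange(.15,1.6,.15):
    c,s=np.cos(th),np.sin(th)
    line_to(H+ex*(-.075*c+.022*s)+[0,0,.075*s+.022*c-.002],velocity=.08); 
    S=sense(); print(round(th,2),round(S["t"],2),np.round(S["ft_force"],1),round(float(S["opening"]),4),np.round(S["tcp_pos"],3))
    if np.linalg.norm(S["ft_force"])>60: break
im=grab("scene")[0]; cv2.imwrite("pics/g2.png",cv2.resize(im[190:340,130:310],(720,600),interpolation=cv2.INTER_CUBIC))
```

```text
0.15 3.55 [ 0.2  2.3 -9.6] 0.0287 [ 0.514 -0.305  0.075]
0.3 3.85 [-2.   4.9 -8.4] 0.0289 [ 0.52  -0.304  0.085]
0.45 4.15 [ -2.4   7.  -10.1] 0.0288 [ 0.527 -0.303  0.095]
0.6 4.45 [-3.9  7.2 -8.1] 0.0288 [ 0.535 -0.302  0.103]
0.75 4.75 [-4.3  9.4 -5.9] 0.0287 [ 0.545 -0.301  0.11 ]
0.9 5.05 [-4.1  9.5 -5.2] 0.0287 [ 0.555 -0.3    0.115]
1.05 5.35 [-4.7 11.9 -4.1] 0.0287 [ 0.566 -0.299  0.119]
1.2 5.65 [-5.1 13.8 -3.1] 0.0283 [ 0.578 -0.297  0.121]
1.35 5.95 [-5.1 15.2 -0.5] 0.0283 [ 0.59  -0.296  0.121]
1.5 6.25 [-3.5 17.9  0.8] 0.0281 [ 0.602 -0.294  0.12 ]
```

View pics/g2.png

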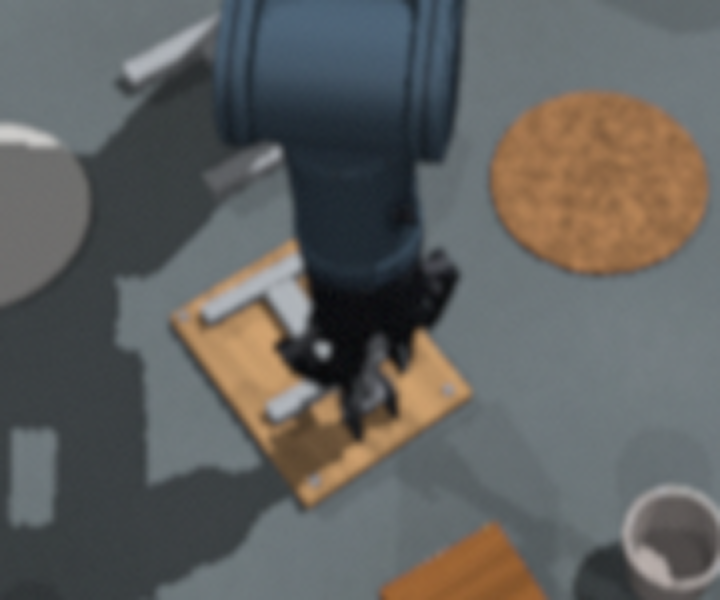

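The picture shows the arm upright in the fingers at about (375,380), with the trivet still on its board. I release, rise and check.

Run:
```python
from h import *
wait(.1); release(); wait(.4); st()
p=np.array(sense()["tcp_pos"]); line_to(p+[0,0,.08],velocity=.12)
line_to(p+[-.06,.16,.10],velocity=.25); st()
A=[]
for n,(x0,x1,y0,y1) in {"top":(295,355,120,190),"scene":(165,255,240,320)}.items():
    im,rz,K,R,t=grab(n); W=world(rz,K,R,t); A.append(cv2.resize(im[y0:y1,x0:x1],(400,460),interpolation=cv2.INTER_CUBIC))
    s=np.zeros(rz.shape,bool); s[y0:y1,x0:x1]=1
    P=W[s&(W[...,2]>.09)&(W[...,2]<.15)&(W[...,0]>.55)]; print(n,"arm top",len(P),np.median(P,0) if len(P) else "")
    if n=="top": np.savez("t1.npz",K=K,R=R,t=t)
cv2.imwrite("pics/c2.png",np.hstack(A))
```

```text
7.4 [ 0.6021 -0.2999  0.1193] open 0.0851 F [ 0.4  0.7 -0.3] ff 0.0
9.06 [ 0.5426 -0.1409  0.2191] open 0.0854 F [0.1 0.  0.6] ff 0.0
top arm top 51 [ 0.59749246 -0.29375857  0.10499295]
scene arm top 127 [ 0.61378049 -0.29558801  0.12129271]
```

View pics/c2.png

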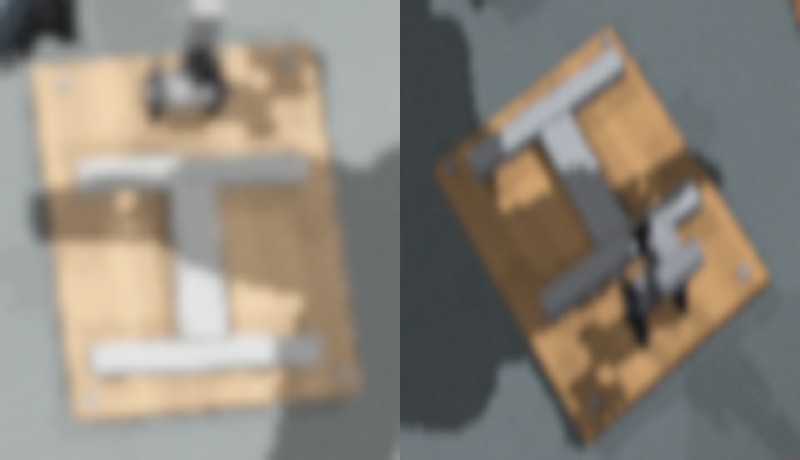

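The clamp stands open by itself: in the crop its arm is upright at about (205,40) top and (680,220) scene. The trivet has not moved, with its middle bar centred at about (200,265) in the top crop. I now grip the middle bar and lift.

Run:
```python
from h import *
p=np.array([T[0],T[1],.15]); O=best(p,PSI+np.pi/2)
line_to([p[0],p[1],.20],O,velocity=.2); st()
line_to([T[0],T[1],.05],velocity=.12); line_to([T[0],T[1],.032],velocity=.05); st()
clamp(); st(); g=np.array(sense()["tcp_pos"]); np.save("g.npy",g)
line_to(g+[0,0,.03],velocity=.06); st(); line_to(g+[0,0,.09],velocity=.1); wait(.2); st()
im,rz,K,R,t=grab("scene"); cv2.imwrite("pics/g3.png",cv2.resize(im[190:340,130:310],(720,600),interpolation=cv2.INTER_CUBIC))
```

```text
10.18 [ 0.4959 -0.3047  0.2   ] open 0.0852 F [ 0.  -0.   0.1] ff 0.0
12.08 [ 0.4955 -0.3052  0.0315] open 0.0851 F [-0.3 -0.9 -0.4] ff 0.0
12.68 [ 0.496  -0.3056  0.0325] open 0.022 F [-0.3  1.   2.9] ff 60.3106963634491
13.33 [ 0.4959 -0.3056  0.0626] open 0.0221 F [-0.5 -0.2 -2.8] ff 59.6175080537796
14.28 [ 0.4956 -0.3053  0.1216] open 0.0219 F [-0.2  0.2 -2. ] ff 59.62025463581085
```

View pics/g3.png

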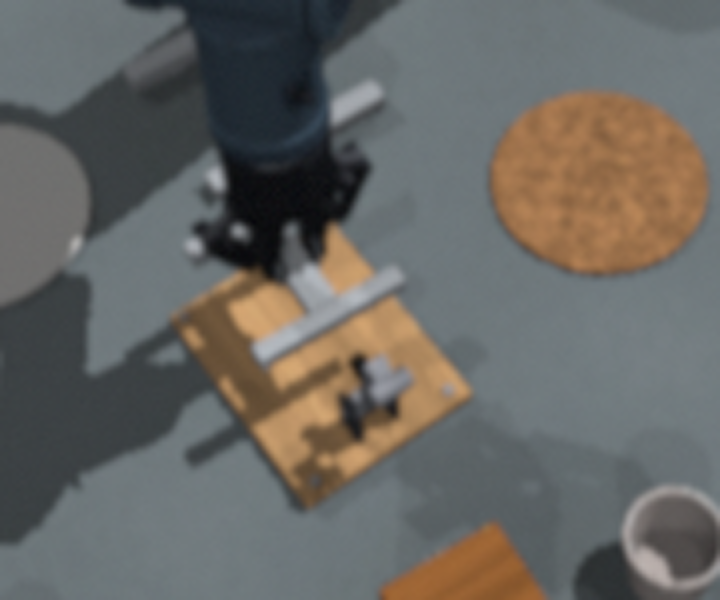

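The trivet hangs level in the fingers, with its far rail running from (255,355) to (400,275). The clamp is still open at about (375,385). I carry it to the mat.

Run:
```python
from h import *
g=np.load("g.npy"); z0=g[2]-.007
d=M[:2]+(g[:2]-T[:2])
line_to([d[0],d[1],z0+.09],velocity=.15); line_to([d[0],d[1],z0+.012],velocity=.1); st()
for dz in(.006,.003,.0015,.0005,-.0005,-.0015):
    line_to([d[0],d[1],z0+dz],velocity=.03); wait(.1); S=sense(); print(dz,np.round(S["ft_force"],1),np.round(S["tcp_pos"],4))
    if S["ft_force"][2]>1: break
wait(.15); release(); wait(.3); st()
p=np.array(sense()["tcp_pos"]); line_to(p+[0,0,.05],velocity=.06); line_to(p+[0,0,.15],velocity=.2); line_to([.4,.2,.25],velocity=.25); st()
A=[]
for n,(x0,x1,y0,y1) in {"top":(200,360,110,220),"scene":(165,325,200,310)}.items():
    im,rz,K,R,t=grab(n); W=world(rz,K,R,t); A.append(cv2.resize(im[y0:y1,x0:x1],(400,275),interpolation=cv2.INTER_CUBIC))
    hsv=cv2.cvtColor(im,cv2.COLOR_BGR2HSV)
    m=(hsv[...,1]<60)&(W[...,2]>.012)&(W[...,2]<.03)&(np.hypot(W[...,0]-M[0],W[...,1]-M[1])<.1); m=cv2.morphologyEx(m.astype(np.uint8),cv2.MORPH_OPEN,np.ones((2,2)))>0
    print(n,cv2.minAreaRect(W[m][:,:2].astype(np.float32)),"z",np.percentile(W[m][:,2],[10,50,90]))
cv2.imwrite("pics/f.png",np.hstack(A))
```

```text
17.24 [ 0.4852 -0.0321  0.0379] open 0.022 F [ 0.4 -0.1 -2.5] ff 59.60578501224518
0.006 [ 0.2  0.1 -2.1] [ 0.4848 -0.0319  0.0315]
0.003 [ 0.5 -0.1 -1.6] [ 0.4848 -0.0319  0.0284]
0.0015 [-1.   0.2 -2.7] [ 0.4848 -0.0319  0.0269]
0.0005 [ 0.5 -0.3 -2.5] [ 0.4848 -0.0319  0.0259]
-0.0005 [-2.   0.5  5.9] [ 0.4849 -0.032   0.0254]
20.18 [ 0.4848 -0.0319  0.025 ] open 0.0854 F [ 0.8 -0.2 -0.8] ff 0.0
22.99 [0.3999 0.1994 0.2493] open 0.0855 F [-0.7 -0.2  0.5] ff 0.0
top ((0.484465628862381, -0.038256555795669556), (0.1170005053281784, 0.11728893220424652), 5.807745456695557) z [nan nan nan]
scene ((0.489385187625885, -0.030019648373126984), (0.1143108382821083, 0.1262160837650299), 4.218447685241699) z [0.00870323 0.01924566 0.02328314]
```

View pics/f.png

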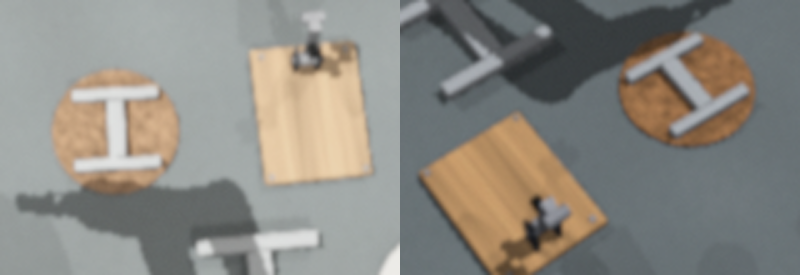

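The trivet lies flat in the middle of the cork mat (centre about (117,129) in the top crop). The clamp is open at (310,45), and the robot is clear of everything.

```bash
python3 -c "
from bench import *
print(sign_off())"
```

```text
the job is handed in; nothing more can be done
None
```

The clamp arm stands open by itself and the trivet lies flat in the middle of the cork mat, within a few millimetres of centre by the cameras; I handed the job in about 23 s into the run, but `sign_off()` returned no verdict.

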